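# Load the tube rotor into the bench mixer and close its sliding cover

## Task

Slide the blue cover of the grey tube mixer fully open, take the tube rotor off its aluminium stand and lower it gently (do not drop it) into the mixer until both ends of its axle rest at the bottom of the two open bearing slots, either way round. Then slide the cover fully shut over it and let go, leaving the other things on the bench where they are.

Things in the scene. Friction and masses are not known exactly. Their poses are not given: they have to be found in the camera images.
- chamber: The tube mixer, a grey box fixed to the bench, 188 (x) x 264 (y) mm, walls 75 mm high; aluminium rails along its two long sides (x = +-82 to +-94 mm) rise to 86 mm. Origin: centre of its underside, on the bench; z up. +y half: open compartment, inside x -86 to 86, y -4 to 124 mm, floor at z 8 mm. -y half: closed housing over which the cover slides when it opens.
- slot_a (a point): Where the axle's centre line lies when seated in the first bearing slot: at x 69, y 64, z 42 mm from the mixer's origin. The slot is in a white post 8 mm thick along x and 64 mm high; it is open at the top, 11 mm wide in y, flared to about 22 mm (flare from z 50 to 62 mm); its bottom is at z 38 mm.
- slot_b (a point): The same for the second, equal slot, at x -69, y 64, z 42 mm from the mixer's origin. The seated axle lies along the mixer's x, with 7 mm of play either way along it.
- cover (a joint): Sliding blue cover of the mixer, 170 x 130 x 6 mm, underside 77 mm above the bench. Value in m: 0 = fully shut over the compartment, 0.130 = fully open over the housing; as it grows the cover moves along the mixer's -y. Hard stops at both ends; sliding friction about 2 N; it stays where it is left.
- cover_grip (a point): Grip point on the cover's black upright grip bar: 70 mm long along the mixer's x, 14 mm thick in y, 32 mm high above the cover's top face (bar from 83 to 115 mm above the bench). This point is on its middle, 106 mm above the bench, 23 mm above the cover's top face and 9 mm below the bar's top. Its axes are parallel to the mixer's.
- rotor: Loose tube rotor, 90 to 170 g: steel axle 8 mm thick, 158 mm long along its x; black round grip hub in the middle, 22 mm across, 40 mm long; beyond it an orange disc 44 mm across each side (32 to 38 mm from the middle), tubes out to 56 mm, then bare axle. Origin: the axle's middle. Either way round is the same. It starts level on the stand, axle along the stand's x.
- rotor_end_a (a point): Point on the rotor's axle centre line, 69 mm from the middle towards its +x.
- rotor_end_b (a point): Point on the rotor's axle centre line, 69 mm from the middle towards its -x.
- stand: Aluminium stand fixed to the bench, base 160 (x) x 60 (y) x 8 mm, origin at the centre of its underside. Two uprights, 8 mm thick and 36 mm wide, at x = +-69 mm with notches 14 mm wide, open at the top, 10 mm deep, tops at 65 mm. The resting rotor's axle is 59 mm above the bench.
- dish_a: Bystander: closed round culture dish, 81 mm across, 17 mm high, beside the stand. Origin: centre of its underside.
- dish_b: Bystander: a second such dish, at one side. Origin: centre of its underside.
- bottle: Bystander: clear bottle with blue cap, 56 mm across, 110 mm high, beside the stand. Origin: centre of its underside.
- jar: Bystander: amber jar with yellow cap, 60 mm across, 85 mm high, at the back. Origin: centre of its underside.
- slidebox: Bystander: black flat box, 85 x 170 x 34 mm, at the back. Origin: centre of its underside.
- brush: Bystander: small red-handled brush, 136 mm long along its x, lying at one side. Origin: on its underside, 90 mm from the handle's end.

How it is judged:
By the outcome, as a careful person would: the job done as asked, in the order asked, and still so for the second after the job is handed in, with the robot touching nothing.
It also fails if it takes over 61 s, if anything falls off the work surface, if the arm or the gripper's body presses on something with over 40 N, if the wrist force passes 120 N, or if a joint passes its speed limit or range.

## Robot

A 6-joint arm with a two-finger parallel gripper is mounted at the origin on the work surface. World frame = base frame: x ahead of the robot, y to its left, z up, the work surface at z = 0. Lengths are in m, angles in degrees, forces in N, time in s.
With the tool pointing down it reaches from about 0.375 to 0.9 m from the base axis. Payload 3.1 kg.
Tool frame: the origin (TCP) lies on the centre line of the jaws, within the pads' length; the fingertips stand 22 mm ahead of it and the grasp point (between the pads) lies 3 mm ahead of it; y points along the fingers, z is the direction in which the jaws open and shut, and the axes are right-handed (so a half turn about y gives the same grasp; the last joint's range is limited). The gripper opens to 87 mm and grips with 3 to 60 N. Pads are 19 mm wide; open, the fingers measure 117 mm over their backs; the gripper's body (75 mm by 190 mm) begins 51 mm behind the grasp point.
Start: joints at [62.366, 30.224, 82.088, -0, 67.689, -10.227], TCP at [0.187, 0.596, 0.245] pointing down, gripper open.
Joint ranges: [-176.69, 176.69], [-43.24, 126.21], [12.49, 139.97], [-82, 262], [0, 151.66], [-163.58, 163.58]. Speed limits (degrees/s): [159.86, 159.86, 180, 180, 180, 180].

## Interface

Orientations are given as a 3x3 rotation matrix whose columns are the frame's x, y, z axes.
In Python, from rig import bot gives the robot as it stands.
- The arm moves only by the tool jog_arm, never from a script. Its argument "motion" is one flat list of numbers, 6 for each row, row after row: the shift along the tool's x, y, z in mm, then the turn, a rotation vector about the tool's x, y, z in degrees. A call has 1 to 20 rows; each row is the pose to reach, as a shift and turn from the pose commanded when the call began, along the tool's axes at that moment; what a row does not reach only later rows make up. A row lasts 1/8 s, in which the tool goes at most 62.5 mm and 10.7 degrees, less where a joint would pass 70% of its speed; a pose out of reach is approached as far as the arm can. A call with a gripper value outside its range is refused whole. "gripper" is the opening, from 0 (shut) to 1 (fully open), set as the call begins (left out, the last holds). The fingers move at their own pace and stop on an object; the grip force is fixed at half the most. Time passes only in rows, so rows that repeat a pose let the fingers close. It gives the time, the measured TCP pose, the force and the opening at its end, in the units of the state.
- bot.read_state(): the state, without advancing time (a new reading comes with each control period).
- bot.capture(name): name is "side" or "top"; returns (picture, depth): 420x560x3 uint8, red, green, blue; 420x560 float32, m along the optical axis (not along the pixel's ray), 0 where there is no reading.
- bot.get_calibration(name): a dict with "mtx" (3x3 intrinsics, pixels), "k1" (the pictures are not rectified: a ray, as slopes to the right and down, at radius r is drawn at 1 + k1 r^2 times it, then the intrinsics apply), "pose" (4x4, takes a point from camera to world coordinates). Camera axes: x right, y up, looking along -z (the intrinsics and any distortion apply to the point x, -y, -z); pixel columns grow to the right and rows downward; lengths in m; the calibration is good to about 2 mm. A picture is of the moment at which its call begins. get_calibration takes no time and is no camera call.
- bot.hand_in(): hands the job in, once; it reports no verdict.
The state is a dict: "time_s": time; "joint_positions": joint angles; "qvel": joint speeds; "tau": joint torques, N m; "position": TCP position; "tcp_rot": TCP orientation; "force": force on the tool from outside, world axes, zero at the start; "moment": the same for the moment, N m; "opening": opening from 0.0 (shut) to 1.0 (fully open).
Only numpy, scipy, OpenCV 4.12 (cv2) and the standard library are available. Lean on these libraries where they do the work, as an engineer would, in place of code of your own. Each camera call takes 0.05 s, during which the arm holds its last target.

## Working session

There is one attempt and no reset: what is moved stays moved. The work goes in short steps, Python scripts to look and compute and a tool call to move; the robot and the scene stay as the last step left them, time stands still between calls to the robot, and variables do not carry over. Pictures are saved under pics/ and viewed, and the job is handed in when it is done.

Besides the shell and the picture viewer there is one more tool, called after ">>>" by a JSON object that holds its "method" and its "body". jog_arm: Moves the arm, as the interface text tells. Its arguments: {"type":"object","properties":{"motion":{"type":"array","items":{"type":"number"}},"gripper":{"type":"number"}},"required":["motion"]}

```bash
ls; mkdir -p pics
python3 - <<'E'
from rig import bot
import cv2,numpy as np
for n in("side","top"):
    im,d=bot.capture(n); cv2.imwrite(f"pics/{n}0.png",im[:,:,::-1]); np.save(f"{n}0.npy",d); np.save(f"{n}0_im.npy",im)
    print(n,bot.get_calibration(n))
print(bot.read_state())
E
```

```text
pics
side {'mtx': array([[445.44754889,   0.        , 276.95106007],
       [  0.        , 445.44754889, 205.70673211],
       [  0.        ,   0.        ,   1.        ]]), 'k1': -0.08154278576071364, 'pose': array([[ 0.91428631,  0.26658548, -0.30497989,  0.18606712],
       [-0.40444884,  0.64242564, -0.65093044, -0.88678637],
       [ 0.0223983 ,  0.71848555,  0.69518115,  1.01046677],
       [ 0.        ,  0.        ,  0.        ,  1.        ]])}
top {'mtx': array([[444.08289836,   0.        , 281.95589638],
       [  0.        , 444.08289836, 206.7977246 ],
       [  0.        ,   0.        ,   1.        ]]), 'k1': -0.1429589685683461, 'pose': array([[ 2.87348180e-02,  9.94538958e-01, -1.00332300e-01,
         4.61645672e-01],
       [-9.99586596e-01,  2.84920037e-02, -3.85251027e-03,
        -1.17325514e-02],
       [-9.72803287e-04,  1.00401524e-01,  9.94946525e-01,
         1.40438302e+00],
       [ 0.00000000e+00,  0.00000000e+00,  0.00000000e+00,
         1.00000000e+00]])}
{'time_s': 0.1, 'joint_positions': array([ 6.23663126e+01,  3.02731800e+01,  8.21498080e+01, -4.78268140e-04,
        6.76890067e+01, -1.02289827e+01]), 'qvel': array([-0.05495533, -0.08740387, -0.17328545, -0.07451671,  0.08196689,
        0.07890124]), 'tau': array([-5.31672358e-04, -4.40989602e+01, -1.77148962e+01,  6.34513074e-02,
        5.34246094e-02, -4.39819803e-05]), 'position': array([0.18664798, 0.59582776, 0.24367013]), 'tcp_rot': array([[ 9.54216568e-01, -8.99770020e-04,  2.99115248e-01],
       [-2.99116409e-01, -1.73528918e-03,  9.54215051e-01],
       [-3.39522644e-04, -9.99998090e-01, -1.92497766e-03]]), 'force': array([-0.61324343, -0.27101496,  1.09739465]), 'moment': array([-0.03373358, -0.02346322,  0.00512333]), 'opening': 0.999005160640711}
```

View pics/top0.png

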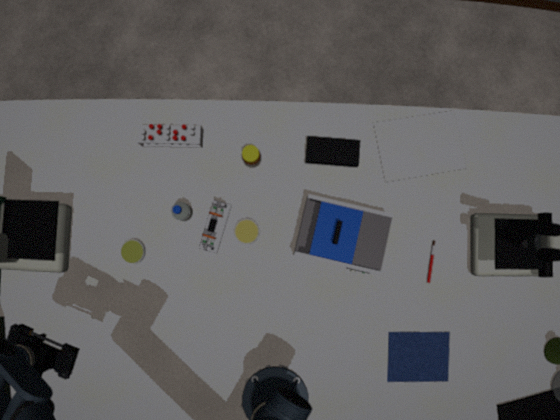

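View pics/side0.png

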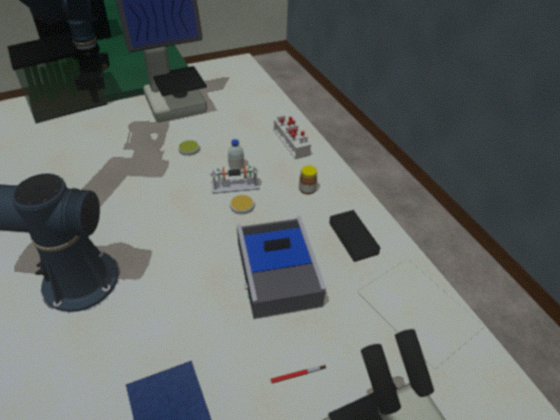

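The top view shows the mixer around (342,232), with its cover seemingly a bit open and the grip bar at (337,231). The rotor on its stand is at (214,225), the bottle at (181,210) and the dish at (247,231). Next I'll measure these from depth.

```bash
cat > h.py <<'E'
import numpy as np,cv2
from rig import bot
def cloud(n,d):
    c=bot.get_calibration(n);M=c['mtx'];k=c['k1'];P=c['pose']
    v,u=np.mgrid[0:d.shape[0],0:d.shape[1]].astype(np.float64)
    pts=np.stack([u.ravel(),v.ravel()],1)[:,None]
    xy=cv2.undistortPoints(pts,M,np.array([k,0,0,0,0.])).reshape(-1,2)
    z=d.ravel()
    p=np.stack([xy[:,0]*z,-xy[:,1]*z,-z],1)
    return (p@P[:3,:3].T+P[:3,3]).reshape(*d.shape,3)
def project(n,X):
    c=bot.get_calibration(n);M=c['mtx'];P=c['pose']
    q=(np.atleast_2d(X)-P[:3,3])@P[:3,:3]; x=q[:,0]/-q[:,2];y=-q[:,1]/-q[:,2]
    s=1+c['k1']*(x*x+y*y)
    return np.stack([M[0,0]*x*s+M[0,2],M[1,1]*y*s+M[1,2]],1)
def crop(im,u0,u1,v0,v1,f,name):
    cv2.imwrite(name,cv2.resize(np.ascontiguousarray(im[v0:v1,u0:u1,::-1]),None,fx=f,fy=f,interpolation=cv2.INTER_CUBIC))
def mask(im,d,n,f):
    pass
E
python3 - <<'E'
from h import *
for n in("top","side"):
    im=np.load(n+"0_im.npy");d=np.load(n+"0.npy");W=cloud(n,d)
    hsv=cv2.cvtColor(im,cv2.COLOR_RGB2HSV)
    print(n,"bench z", np.median(W[...,2][(abs(W[...,0]-.6)<.3)&(abs(W[...,1])<.4)]))
    R=(W[...,0]>.4)&(W[...,0]<.8)
    z=W[...,2]
    blue=R&(hsv[...,0]>105)&(hsv[...,0]<125)&(hsv[...,1]>150)&(abs(W[...,1]+.17)<.25)&(z>.06)&(z<.1)
    p=W[blue]
    r=cv2.minAreaRect((p[:,:2]*1000).astype(np.float32)); print("blue",r,np.median(p[:,2]),len(p))
    g=R&(abs(W[...,1]+.17)<.25)&(z>.1)&(z<.13); p=W[g];print("bar",cv2.minAreaRect((p[:,:2]*1000).astype(np.float32)),p.mean(0),len(p))
    g=R&(abs(W[...,1]+.17)<.25)&(z>.055)&(z<.13); p=W[g];print("box",cv2.minAreaRect((p[:,:2]*1000).astype(np.float32)),p.mean(0),len(p))
    g=R&(abs(W[...,1]-.15)<.11)&(z>.03)&(z<.09); p=W[g];print("rotor/stand",cv2.minAreaRect((p[:,:2]*1000).astype(np.float32)),p.mean(0),len(p))
im=np.load("top0_im.npy");crop(im,160,400,160,290,3,"pics/c_top0.png")
im=np.load("side0_im.npy");crop(im,170,400,120,320,3,"pics/c_side0.png")
E
```

```text
top bench z 0.0018997442578955193
blue ((523.5965576171875, -170.16275024414062), (129.3378143310547, 159.80349731445312), 78.47630310058594) 0.08373576294294272 2155
bar ((523.9249877929688, -169.1220703125), (14.440143585205078, 70.13426208496094), 78.59208679199219) [ 0.52368401 -0.16851852  0.11460757] 128
box ((562.1777954101562, -100.18475341796875), (504.920166015625, 241.75315856933594), 64.61493682861328) [ 0.51891808 -0.20157486  0.08188758] 4997
rotor/stand ((634.807373046875, 152.0008087158203), (341.5148620605469, 193.0046844482422), 3.784184694290161) [0.62576805 0.15774397 0.07082126] 750
side bench z 0.0006774636917901145
blue ((524.4198608398438, -170.18968200683594), (134.5308380126953, 160.82421875), 77.28755950927734) 0.08215996859126751 1875
bar ((522.68212890625, -170.64755249023438), (18.538978576660156, 69.85541534423828), 79.52344512939453) [ 0.52178232 -0.17191556  0.11066179] 190
box ((560.3200073242188, -101.05401611328125), (505.18609619140625, 243.459228515625), 65.20844268798828) [ 0.51711027 -0.20925645  0.07868435] 5664
rotor/stand ((636.045166015625, 154.00514221191406), (340.077392578125, 191.0748291015625), 3.5720877647399902) [0.64301912 0.14387778 0.06435438] 730
```

View pics/c_top0.png

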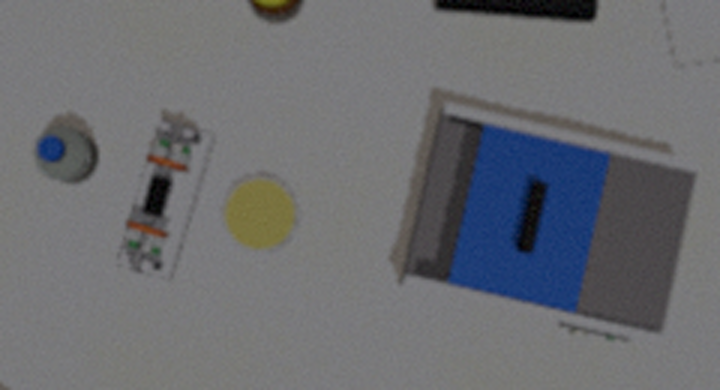

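View pics/c_side0.png

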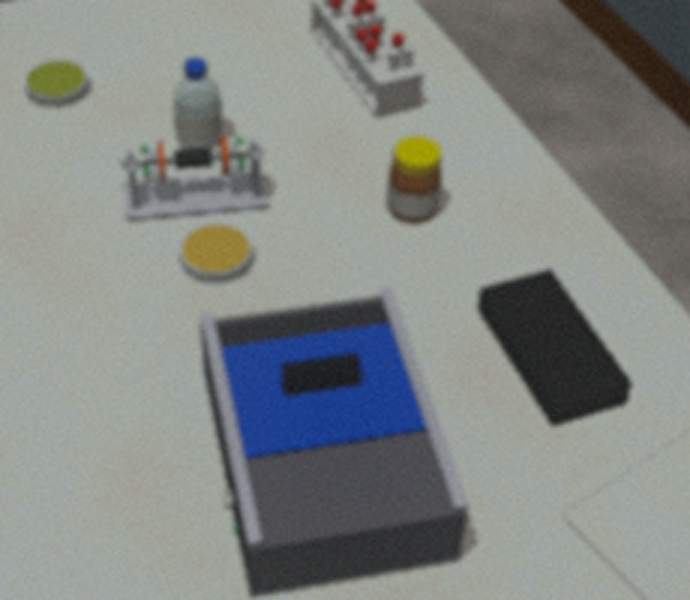

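Run:
```python
from h import *
for n in("top","side"):
    im=np.load(n+"0_im.npy");d=np.load(n+"0.npy");W=cloud(n,d);z=W[...,2]
    g=(z>.065)&(z<.13)&(np.hypot(W[...,0]-.51,W[...,1]+.19)<.175);p=W[g]
    r=cv2.minAreaRect((p[:,:2]*1000).astype(np.float32));print(n,"box",r,len(p))
    # mixer coords about blue centre, yaw -11.5
    a=np.radians(-11.5);ex=np.array([np.cos(a),np.sin(a)]);ey=np.array([-np.sin(a),np.cos(a)])
    q=p[:,:2]-np.array(r[0])/1000; X=q@ex*1000;Y=q@ey*1000
    print(np.percentile(X,[0,.5,2,98,99.5,100]),np.percentile(Y,[0,.5,2,98,99.5,100]))
    # stand/rotor
    R=np.hypot(W[...,0]-.56,W[...,1]-.19)<.15
    for lo,hi in((.03,.1),(.045,.066),(.066,.1)):
        g=R&(z>lo)&(z<hi);u=np.argwhere(g);p=W[g]
        print(lo,hi,len(p),p.mean(0),u.min(0),u.max(0),cv2.minAreaRect((p[:,:2]*1000).astype(np.float32)))
    hsv=cv2.cvtColor(im,cv2.COLOR_RGB2HSV)
    for nm,g in(("hub",R&(hsv[...,2]<60)&(z>.045)&(z<.09)),("orange",R&(hsv[...,0]<14)&(hsv[...,1]>120)&(z>.03)&(z<.1))):
        p=W[g]; print(nm,len(p),p.mean(0)); 
        if nm=="orange":
            c=p[:,:2].mean(0); s=(p[:,0]-c[0])>0
            print(p[s].mean(0),p[~s].mean(0))
        print(cv2.minAreaRect((p[:,:2]*1000).astype(np.float32)),p[:,2].max())
```

```text
top box ((518.4256591796875, -193.6099395751953), (267.5130310058594, 189.67495727539062), 78.3012466430664) 4909
[-95.28354013 -93.40217175 -90.88162893  91.07919917  93.84022523
  95.09232401] [-133.79142328 -130.47803914 -126.58497549  129.17789529  132.79942713
  133.85214551]
0.03 0.1 683 [0.54946648 0.23616913 0.06908068] [200 171] [250 225] ((532.5652465820312, 245.11166381835938), (150.21778869628906, 164.54354858398438), 4.551487445831299)
0.045 0.066 218 [0.53983347 0.21520398 0.06064489] [200 177] [250 225] ((545.2334594726562, 246.7809600830078), (130.62037658691406, 157.49713134765625), 77.12691497802734)
0.066 0.1 436 [0.55303409 0.24484376 0.07540325] [200 171] [248 224] ((535.4108276367188, 245.97293090820312), (144.21507263183594, 163.0735321044922), 4.659466743469238)
hub 89 [0.53711619 0.20588929 0.06734906]
((545.7403564453125, 236.62216186523438), (104.88461303710938, 137.26544189453125), 74.8525161743164) 0.07518279382318149
orange 39 [0.53272191 0.2044673  0.07776266]
[0.56905579 0.19574202 0.07730437] [0.50157858 0.21194612 0.07815547]
((535.4550170898438, 204
[... 590 characters left out ...]
0.0579853 ] [152 211] [180 257] ((546.5760498046875, 246.14468383789062), (132.06393432617188, 153.3755645751953), 76.16835021972656)
0.066 0.1 266 [0.55476895 0.24633124 0.07585506] [144 214] [176 255] ((547.5746459960938, 248.44183349609375), (137.66941833496094, 135.87545776367188), 76.29766082763672)
hub 49 [0.53485901 0.19920597 0.06446711]
((534.559814453125, 199.8565216064453), (15.031173706054688, 34.03074645996094), 80.06207275390625) 0.071585895027244
orange 23 [0.54254397 0.19197485 0.0739664 ]
[0.56571456 0.18552413 0.07465182] [0.49909913 0.20406995 0.07268124]
((532.8860473632812, 193.13922119140625), (23.516319274902344, 73.17816925048828), 76.5390853881836) 0.0850304821358534
```

Both cameras put the mixer at about (0.519, -0.193), yaw -11.5°, and the 264x188 size matches. The cover is about 36 mm open. Next I'll refine the rotor and bottle.

Run:
```python
from h import *
cands={}
for n in("top","side"):
    im=np.load(n+"0_im.npy");d=np.load(n+"0.npy");W=cloud(n,d);z=W[...,2]
    hsv=cv2.cvtColor(im,cv2.COLOR_RGB2HSV)
    a=np.radians(-13.5);ex=np.array([np.cos(a),np.sin(a)]);ey=np.array([-np.sin(a),np.cos(a)])
    q=W[...,:2]-np.array([.535,.2015]);X=q@ex*1000;Y=q@ey*1000
    # hub
    g=(abs(X)<30)&(abs(Y)<25)&(z>.05)&(z<.08)&(hsv[...,2]<70)
    print(n,"hub rf",X[g].mean(),Y[g].mean(),np.percentile(X[g],[2,98]),np.percentile(Y[g],[2,98]),g.sum(), z[g].max())
    g=(abs(X)<100)&(abs(Y)<30)&(z>.045)&(z<.095)
    p=W[g]; 
    for lo in range(-90,90,12):
        s=g&(X>=lo)&(X<lo+12)
        if s.sum()>3: print(lo+6,s.sum(),"Y",Y[s].mean().round(1),Y[s].min().round(1),Y[s].max().round(1),"z",z[s].max().round(3))
    c=cv2.inRange(hsv,(100,120,60),(125,255,255))>0
    g=c&(z>.095)&(z<.13)&(np.hypot(W[...,0]-.57,W[...,1]-.28)<.06)
    print("cap",W[g].mean(0),g.sum())
# overlays
def rot(c,yaw):
    a=np.radians(yaw);ex=np.array([np.cos(a),np.sin(a),0]);ey=np.array([-np.sin(a),np.cos(a),0]);ez=np.array([0,0,1.])
    return lambda P:np.array(c)+np.atleast_2d(P)/1000@np.stack([ex,ey,ez])
for n,b in(("top",(165,265,180,260)),("side",(190,280,120,200))):
    im=np.load(n+"0_im.npy");f=8
    u0,u1,v0,v1=b
    big=cv2.resize(np.ascontiguousarray(im[v0:v1,u0:u1,::-1]),None,fx=f,fy=f,interpolation=cv2.INTER_CUBIC)
    big=cv2.convertScaleAbs(big,alpha=1.4)
    T=rot((.535,.2015,0),-13.5)
    t=np.linspace(0,2*np.pi,40)
    L=[[[-80,-30,8],[80,-30,8],[80,30,8],[-80,30,8],[-80,-30,8]],[[-79,0,59],[79,0,59]]]
    for x,r in((-20,11),(20,11),(-38,22),(38,22)): L.append(np.stack([0*t+x,r*np.cos(t),59+r*np.sin(t)],1))
    for l in L:
        px=(project(n,T(np.array(l,float)))+.5-[u0,v0])*f
        cv2.polylines(big,[px.astype(np.int32)],False,(0,255,255),1)
    cv2.imwrite(f"pics/ov_{n}.png",big)
```

```text
top hub rf 0.10972310788348996 2.1724503879354833 [-22.07202424  21.12932489] [-6.99229719 12.26463091] 97 0.07518279382318149
-72 33 Y 3.2 -13.8 21.2 z 0.069
-60 26 Y 2.2 -15.3 21.9 z 0.078
-48 52 Y 2.3 -14.8 23.1 z 0.085
-36 46 Y 1.7 -19.2 25.2 z 0.085
-24 13 Y 4.1 -1.3 12.6 z 0.069
-12 29 Y 0.9 -8.2 12.2 z 0.075
0 29 Y 1.5 -8.2 12.2 z 0.075
12 29 Y 1.3 -9.0 12.6 z 0.075
24 15 Y 1.1 -8.0 11.2 z 0.071
36 50 Y -0.4 -19.8 22.4 z 0.083
48 49 Y -0.2 -17.7 21.3 z 0.082
60 20 Y -0.4 -16.0 18.2 z 0.077
72 37 Y -0.1 -17.7 19.1 z 0.068
cap [0.57645294 0.30410647 0.11073089] 57
side hub rf 0.5617600795098175 -1.964788766921577 [-16.7356868   16.70690732] [-8.73188967  7.58562043] 56 0.07198679362080496
-72 21 Y -1.4 -13.8 22.1 z 0.066
-60 21 Y 0.8 -16.8 24.1 z 0.077
-48 39 Y -2.5 -16.5 16.0 z 0.079
-36 43 Y -5.3 -20.1 13.0 z 0.081
-24 10 Y 2.9 -0.0 7.3 z 0.065
-12 23 Y -2.2 -9.9 12.4 z 0.071
0 25 Y 0.2 -7.2 12.2 z 0.072
12 25 Y -1.6 -8.5 7.8 z 0.072
24 6 Y 1.3 -2.0 4.6 z 0.066
36 46 Y -5.5 -20.4 16.1 z 0.085
48 39 Y -4.1 -18.9 16.2 z 0.078
60 19 Y -1.0 -16.4 14.7 z 0.075
72 25 Y -1.6 -16.3 22.6 z 0.067
cap [0.57489746 0.29924355 0.10809542] 28
```

View pics/ov_top.png

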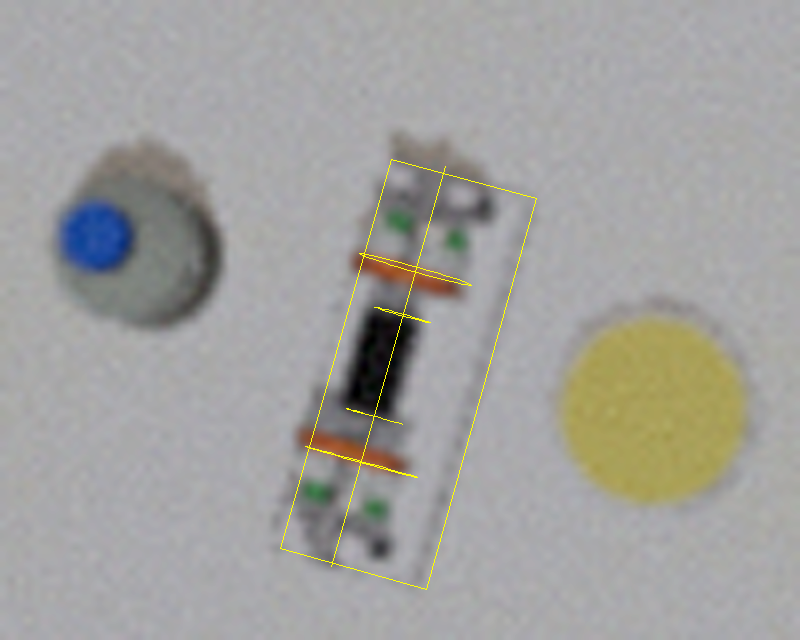

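View pics/ov_side.png

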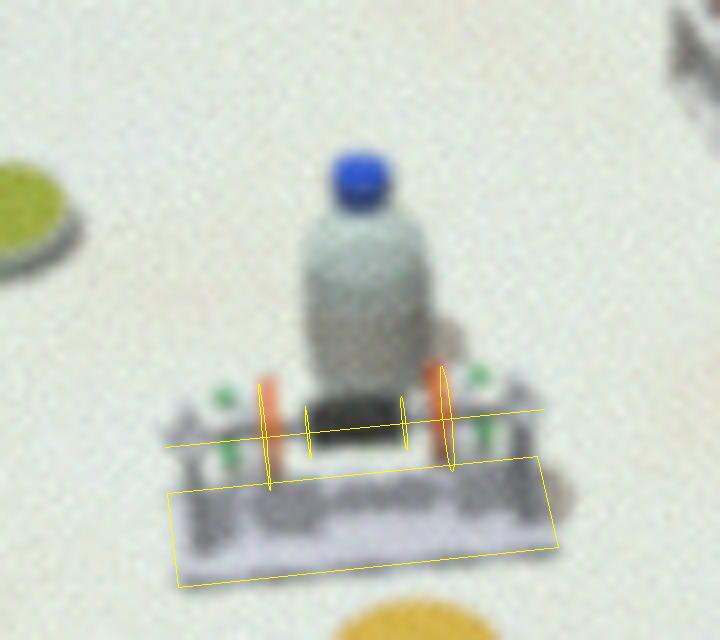

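Run:
```python
from h import *
from scipy.optimize import least_squares
obs={}
for n,b in(("top",(190,240,190,260)),("side",(205,265,155,190))):
    im=np.load(n+"0_im.npy");hsv=cv2.cvtColor(im,cv2.COLOR_RGB2HSV).astype(int)
    m=np.zeros(im.shape[:2],bool);u0,u1,v0,v1=b;m[v0:v1,u0:u1]=1
    rgb=im.astype(int)
    blk=m&(rgb.max(2)<(55 if n=="top" else 70))
    org=m&((rgb[...,0]-rgb[...,2])>50)&(rgb[...,0]-rgb[...,1]>25)
    for nm,mm in(("blk",blk),("org",org)):
        k,l,s,c=cv2.connectedComponentsWithStats(mm.astype(np.uint8),connectivity=8)
        for i in range(1,k):
            if s[i,4]>5:print(n,nm,s[i],c[i].round(2)); obs.setdefault((n,nm),[]).append((s[i,4],c[i]))
def res(p,cams):
    x,y,yaw=p;a=np.radians(yaw);e=np.array([np.cos(a),np.sin(a),0]);c=np.array([x,y,.059]);r=[]
    for n in cams:
        h=max(obs[n,"blk"],key=lambda t:t[0])[1]; o=sorted([t for t in obs[n,"org"]],key=lambda t:-t[0])[:2]; o=[t[1] for t in o]
        o.sort(key=lambda q:np.linalg.norm(q-project(n,c+.035*e)[0]))
        r+=[project(n,c)[0]-h, (project(n,c+.035*e)[0]-o[0]),(project(n,c-.035*e)[0]-o[1])]
    return np.concatenate(r)
for cams in(["top"],["side"],["top","side"]):
    s=least_squares(res,[.535,.2,-13.5],args=(cams,),x_scale=[.01,.01,1]);print(cams,s.x,s.fun.round(2))
```

```text
top blk [190 208   2   9  12] [190.5  211.75]
top blk [208 219   9  13  79] [211.85 224.97]
top org [210 212  11   4  19] [214.79 213.58]
top org [203 234  11   5  19] [208.21 235.89]
side blk [229 169  11   7  56] [234.18 172.02]
side org [243 165   3  10  19] [244.32 169.37]
side org [223 168   2   8  14] [223.43 171.93]
['top'] [  0.53610473   0.20597124 -14.12549322] [-0.23 -0.17  0.08  0.2   0.15 -0.03]
['side'] [  0.53826584   0.21077301 -11.50155116] [-0.18 -0.92  0.05  0.47  0.13  0.45]
['top', 'side'] [  0.53676877   0.20718038 -13.44929077] [-0.62 -0.4  -0.43 -0.06 -0.11 -0.23 -0.24 -0.17  0.07  1.43  0.01  0.98]
```

```bash
cat > mv.py <<'E'
import json,sys,numpy as np
# usage: mv.py plan x y z yaw   (from tracked commanded pose) ; mv.py set x y z yaw
from rig import bot
a=sys.argv
try: c=json.load(open('cmd.json'))
except Exception: c=[.187,.596,.245,-17.407]
if a[1]=='set': json.dump([float(v) for v in a[2:6]],open('cmd.json','w'))
elif a[1]=='apply': # apply shift mm sx sy sz, turn ry
    sx,sy,sz,ry=[float(v) for v in a[2:6]];t=np.radians(c[3])
    c=[c[0]+(np.cos(t)*sx-np.sin(t)*sz)/1000,c[1]+(np.sin(t)*sx+np.cos(t)*sz)/1000,c[2]-sy/1000,c[3]-ry]
    json.dump(c,open('cmd.json','w'));print('cmd',np.round(c,4))
elif a[1]=='plan':
    x,y,z,w=[float(v) for v in a[2:6]];t=np.radians(c[3]);d=np.array([x-c[0],y-c[1]])*1000
    print('shift',round(np.cos(t)*d[0]+np.sin(t)*d[1],1),round((c[2]-z)*1000,1),round(-np.sin(t)*d[0]+np.cos(t)*d[1],1),'turn y',round(c[3]-w,2))
if len(a)>6 or a[1]!='plan':
    s=bot.read_state();R=s['tcp_rot'];print(s['time_s'],s['position'].round(4),'yaw',np.degrees(np.arctan2(R[1,0],R[0,0])).round(2),'op',round(s['opening'],3),'F',s['force'].round(1))
E
python3 mv.py plan .5233 -.170 .200 -11.5
```

```text
shift 550.1 45.0 -630.3 turn y -5.91
```

>>> {"method": "jog_arm", "body": {"motion": [11, 1, -12.6, 0, -0.1, 0, 33, 2.7, -37.8, 0, -0.4, 0, 66, 5.4, -75.6, 0, -0.7, 0, 99, 8, -113, 0, -1.1, 0, 132, 10.8, -151, 0, -1.4, 0, 165, 13.5, -189, 0, -1.8, 0, 198, 16, -227, 0, -2.1, 0, 231, 19, -265, 0, -2.5, 0, 264, 21.6, -302, 0, -2.8, 0, 297, 24, -340, 0, -3.2, 0, 330, 27, -378, 0, -3.5, 0, 363, 30, -416, 0, -3.9, 0, 396, 32, -454, 0, -4.2, 0, 429, 35, -491, 0, -4.6, 0, 462, 38, -529, 0, -5, 0, 495, 40.5, -567, 0, -5.3, 0, 522, 43, -598, 0, -5.6, 0, 539, 44, -617, 0, -5.8, 0, 550, 45, -630, 0, -5.9, 0, 550, 45, -630, 0, -5.9, 0], "gripper": 1}}

```text
time_s: 2.6
position: [0.5229, -0.1701, 0.1994]
tcp_rot: [[0.98, -0.0, 0.201], [-0.201, 0.0, 0.98], [-0.0, -1.0, 0.0]]
force: [-0.9, -0.4, 0.0]
opening: 0.997
```

```bash
python3 mv.py apply 550 45 -630 -5.9
python3 - <<'E'
from h import *
im,d=bot.capture("side");crop(im,210,370,160,320,4,"pics/a_side.png")
im,d=bot.capture("top");crop(im,280,400,180,280,6,"pics/a_top.png")
E
python3 mv.py plan .5233 -.170 .111 -11.5
```

```text
cmd [  0.5233  -0.1697   0.2    -11.507 ]
2.6 [ 0.5229 -0.1701  0.1994] yaw -11.59 op 0.997 F [-0.9 -0.4  0. ]
shift 0.0 89.0 -0.3 turn y -0.01
```

View pics/a_side.png

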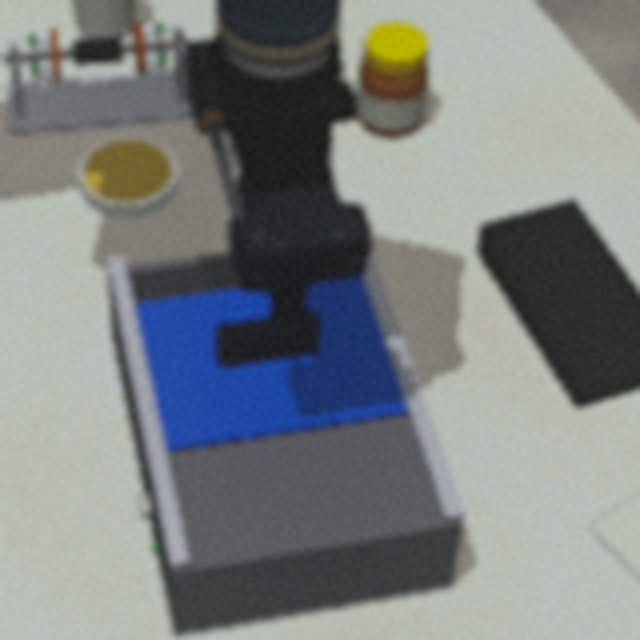

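The gripper (tip near (290,300)) stands over the grip bar, which is at (268,340) in this crop. It's aligned, so I'll descend and grip.

>>> {"method": "jog_arm", "body": {"motion": [0, 15, 0, 0, 0, 0, 0, 35, 0, 0, 0, 0, 0, 55, 0, 0, 0, 0, 0, 72, 0, 0, 0, 0, 0, 83, 0, 0, 0, 0, 0, 88, 0, 0, 0, 0, 0, 88, 0, 0, 0, 0, 0, 88, 0, 0, 0, 0]}}

```text
time_s: 3.7
position: [0.5237, -0.1695, 0.1121]
tcp_rot: [[0.98, 0.001, 0.199], [-0.199, -0.001, 0.98], [0.001, -1.0, -0.0]]
force: [-0.1, -0.5, -0.7]
opening: 1.001
```

>>> {"method": "jog_arm", "body": {"motion": [0, 0, 0, 0, 0, 0, 0, 0, 0, 0, 0, 0, 0, 0, 0, 0, 0, 0, 0, 0, 0, 0, 0, 0, 0, 0, 0, 0, 0, 0, 0, 0, 0, 0, 0, 0, 0, 0, 0, 0, 0, 0, 0, 0, 0, 0, 0, 0], "gripper": 0}}

```text
time_s: 4.7
position: [0.5233, -0.1693, 0.1115]
tcp_rot: [[0.98, -0.0, 0.2], [-0.2, 0.0, 0.98], [-0.0, -1.0, 0.0]]
force: [0.8, 2.4, 0.2]
opening: 0.172
```

>>> {"method": "jog_arm", "body": {"motion": [0, 0, -4, 0, 0, 0, 0, 0, -12, 0, 0, 0, 0, 0, -24, 0, 0, 0, 0, 0, -36, 0, 0, 0, 0, 0, -48, 0, 0, 0, 0, 0, -60, 0, 0, 0, 0, 0, -72, 0, 0, 0, 0, 0, -80, 0, 0, 0, 0, 0, -84, 0, 0, 0, 0, 0, -84, 0, 0, 0]}}

```text
time_s: 5.95
position: [0.5061, -0.2525, 0.1115]
tcp_rot: [[0.98, -0.001, 0.199], [-0.199, -0.001, 0.98], [-0.0, -1.0, -0.001]]
force: [-1.7, -0.7, 0.1]
opening: 0.156
```

>>> {"method": "jog_arm", "body": {"motion": [0, 0, -2, 0, 0, 0, 0, 0, -4, 0, 0, 0, 0, 0, -6, 0, 0, 0, 0, 0, -8, 0, 0, 0, 0, 0, -8, 0, 0, 0]}}

```text
time_s: 6.58
position: [0.5057, -0.2546, 0.1115]
tcp_rot: [[0.98, 0.001, 0.201], [-0.201, 0.008, 0.98], [-0.001, -1.0, 0.008]]
force: [5.6, 14.3, 4.7]
opening: 0.162
```

```bash
python3 mv.py apply 0 88 0 0;python3 mv.py apply 0 0 -92 0
```

```text
cmd [  0.5233  -0.1697   0.112  -11.507 ]
6.575 [ 0.5057 -0.2546  0.1115] yaw -11.59 op 0.162 F [ 5.6 14.3  4.7]
cmd [  0.505   -0.2598   0.112  -11.507 ]
6.575 [ 0.5057 -0.2546  0.1115] yaw -11.59 op 0.162 F [ 5.6 14.3  4.7]
```

>>> {"method": "jog_arm", "body": {"motion": [0, 0, 3, 0, 0, 0, 0, 0, 5, 0, 0, 0, 0, 0, 5, 0, 0, 0]}}

```text
time_s: 6.95
position: [0.5058, -0.2544, 0.1115]
tcp_rot: [[0.98, -0.0, 0.199], [-0.199, 0.0, 0.98], [-0.0, -1.0, 0.0]]
force: [-1.2, 2.6, 2.3]
opening: 0.159
```

>>> {"method": "jog_arm", "body": {"motion": [0, 0, 5, 0, 0, 0, 0, 0, 5, 0, 0, 0, 0, 0, 5, 0, 0, 0, 0, 0, 5, 0, 0, 0, 0, -10, 5, 0, 0, 0, 0, -30, 5, 0, 0, 0, 0, -55, 5, 0, 0, 0, 0, -85, 5, 0, 0, 0, 0, -110, 5, 0, 0, 0, 0, -120, 5, 0, 0, 0], "gripper": 1}}

```text
time_s: 8.2
position: [0.5077, -0.2502, 0.2338]
tcp_rot: [[0.98, 0.003, 0.199], [-0.199, -0.002, 0.98], [0.004, -1.0, -0.002]]
force: [-0.0, 0.5, -0.6]
opening: 0.996
```

I put the 5 mm back-off in twice, so the cover may have been dragged slightly. I'll check.

```bash
python3 mv.py apply 0 -120 10 0
python3 - <<'E'
from h import *
for n in("side","top"):
    im,d=bot.capture(n);W=cloud(n,d);z=W[...,2]
    np.save(n+"1_im.npy",im);np.save(n+"1.npy",d)
    crop(im,210,370,160,320,4,f"pics/b_{n}.png") if n=="side" else crop(im,280,400,180,280,6,f"pics/b_{n}.png")
    hsv=cv2.cvtColor(im,cv2.COLOR_RGB2HSV)
    a=np.radians(-11.5);ex=np.array([np.cos(a),np.sin(a)]);ey=np.array([-np.sin(a),np.cos(a)])
    q=W[...,:2]-np.array([.5188,-.1932]);X=q@ex*1000;Y=q@ey*1000
    b=(hsv[...,0]>105)&(hsv[...,0]<125)&(hsv[...,1]>150)&(abs(X)<90)&(abs(Y)<150)&(z>.06)&(z<.1)
    print(n,"blue Y",np.percentile(Y[b],[1,50,99]),b.sum())
    w=(abs(abs(X)-69)<12)&(abs(Y-64)<40)&(z>.045)&(z<.075)
    for s in(1,-1):
        m=w&(X*s>0); print("post",s,m.sum(),X[m].mean(),Y[m].mean(),np.percentile(Y[m],[2,98]))
E
```

```text
cmd [  0.507  -0.25    0.232 -11.507]
8.2 [ 0.5077 -0.2502  0.2338] yaw -11.5 op 0.996 F [-0.   0.5 -0.6]
side blue Y [-126.523217    -74.59171843    1.12416659] 2157
post 1 7 67.73817396189538 43.541896543268805 [41.36849915 47.84638613]
post -1 51 -69.96705235963857 63.285451605694284 [41.46103711 86.46156299]
top blue Y [-124.7637384   -48.201223      2.14738771] 576
post 1 40 68.56492682953835 65.43493423052584 [43.2898766  87.34443795]
post -1 35 -69.04800865670472 65.3435566471879 [43.04071224 88.24957516]
```

View pics/b_side.png

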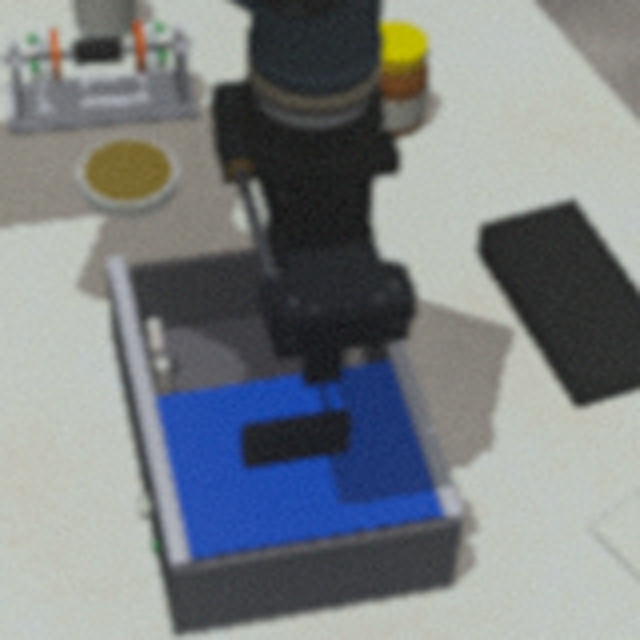

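View pics/b_top.png

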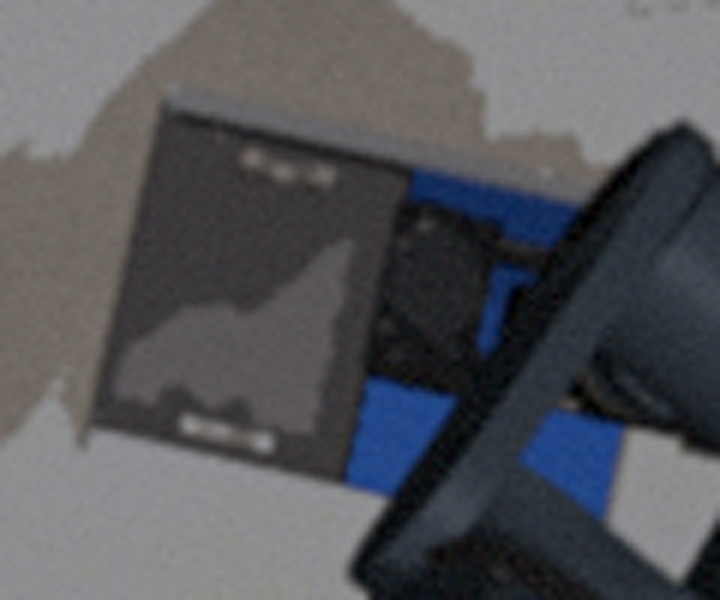

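The posts read x ±69, y about 65, so they agree with the spec. The cover is at or near its stop. I'll press it against the stop again to be sure and release without shifting.

>>> {"method": "jog_arm", "body": {"motion": [0, 20, -3, 0, 0, 0, 0, 50, -3, 0, 0, 0, 0, 80, -3, 0, 0, 0, 0, 105, -3, 0, 0, 0, 0, 118, -3, 0, 0, 0, 0, 120, -3, 0, 0, 0, 0, 120, -3, 0, 0, 0]}}

```text
time_s: 9.18
position: [0.5067, -0.2528, 0.112]
tcp_rot: [[0.98, 0.001, 0.199], [-0.199, -0.001, 0.98], [0.001, -1.0, -0.0]]
force: [0.0, -0.6, 1.4]
opening: 0.999
```

>>> {"method": "jog_arm", "body": {"motion": [0, 0, 0, 0, 0, 0, 0, 0, 0, 0, 0, 0, 0, 0, 0, 0, 0, 0, 0, 0, 0, 0, 0, 0, 0, 0, 0, 0, 0, 0, 0, 0, 0, 0, 0, 0, 0, 0, -2, 0, 0, 0, 0, 0, -4, 0, 0, 0, 0, 0, -4, 0, 0, 0, 0, 0, -4, 0, 0, 0], "gripper": 0}}

```text
time_s: 10.42
position: [0.5059, -0.2545, 0.1115]
tcp_rot: [[0.98, 0.001, 0.201], [-0.201, 0.004, 0.98], [-0.0, -1.0, 0.004]]
force: [2.3, 5.6, 1.4]
opening: 0.155
```

>>> {"method": "jog_arm", "body": {"motion": [0, 0, 0, 0, 0, 0, 0, 0, 0, 0, 0, 0, 0, 0, 0, 0, 0, 0, 0, 0, 0, 0, 0, 0, 0, -5, 0, 0, 0, 0, 0, -20, 0, 0, 0, 0, 0, -45, 0, 0, 0, 0, 0, -75, 0, 0, 0, 0, 0, -105, 0, 0, 0, 0, 0, -118, 0, 0, 0, 0, 0, -118, 0, 0, 0, 0], "gripper": 0.6}}

```text
time_s: 11.8
position: [0.5059, -0.2568, 0.2308]
tcp_rot: [[0.98, 0.002, 0.199], [-0.199, -0.002, 0.98], [0.002, -1.0, -0.001]]
force: [-0.6, -0.0, -0.7]
opening: 0.599
```

```bash
python3 mv.py apply 0 120 -7 0;python3 mv.py apply 0 -118 0 0; python3 mv.py plan .5365 .2045 .2 -14
```

```text
cmd [  0.5056  -0.2569   0.112  -11.507 ]
11.8 [ 0.5059 -0.2568  0.2308] yaw -11.5 op 0.599 F [-0.6 -0.  -0.7]
cmd [  0.5056  -0.2569   0.23   -11.507 ]
11.8 [ 0.5059 -0.2568  0.2308] yaw -11.5 op 0.599 F [-0.6 -0.  -0.7]
shift -61.8 30.0 458.3 turn y 2.49
```

Tracking agrees with the measured pose, so I'll move over the rotor.

>>> {"method": "jog_arm", "body": {"motion": [-2, 1, 15, 0, 0.1, 0, -6, 3, 45, 0, 0.3, 0, -12, 6, 90, 0, 0.5, 0, -18, 9, 135, 0, 0.7, 0, -24, 12, 180, 0, 1, 0, -30, 15, 225, 0, 1.2, 0, -36, 18, 270, 0, 1.5, 0, -42, 21, 315, 0, 1.7, 0, -48, 24, 360, 0, 2, 0, -54, 27, 405, 0, 2.2, 0, -59, 29, 440, 0, 2.4, 0, -61, 30, 454, 0, 2.5, 0, -62, 30, 458, 0, 2.5, 0, -62, 30, 458, 0, 2.5, 0, -62, 30, 458, 0, 2.5, 0]}}

```text
time_s: 13.68
position: [0.5362, 0.2034, 0.1995]
tcp_rot: [[0.97, -0.0, 0.244], [-0.244, -0.0, 0.97], [-0.0, -1.0, -0.0]]
force: [0.3, -0.3, -1.0]
opening: 0.601
```

```bash
python3 mv.py apply -62 30 458 2.5
python3 - <<'E'
from h import *
for n in("side","top"):
    im,d=bot.capture(n);W=cloud(n,d)
    np.save(n+"2_im.npy",im);np.save(n+"2.npy",d)
    crop(im,190,280,110,200,7,f"pics/d_{n}.png") if n=="side" else crop(im,280,400,180,280,6,f"pics/d_{n}.png")
    z=W[...,2];hsv=cv2.cvtColor(im,cv2.COLOR_RGB2HSV)
    a=np.radians(-11.5);ex=np.array([np.cos(a),np.sin(a)]);ey=np.array([-np.sin(a),np.cos(a)])
    q=W[...,:2]-np.array([.5188,-.1932]);X=q@ex*1000;Y=q@ey*1000
    b=(hsv[...,0]>105)&(hsv[...,0]<125)&(hsv[...,1]>150)&(abs(X)<90)&(abs(Y)<150)&(z>.06)&(z<.1)
    print(n,"blue Y",np.percentile(Y[b],[1,50,99]),b.sum())
    w=(abs(abs(X)-69)<12)&(abs(Y-64)<40)&(z>.045)&(z<.075)
    for s in(1,-1):
        m=w&(X*s>0); print("post",s,m.sum(),X[m].mean(),Y[m].mean(),np.percentile(Y[m],[2,98]),W[m].mean(0))
E
```

```text
cmd [  0.5362   0.2043   0.2    -14.007 ]
13.675 [0.5362 0.2034 0.1995] yaw -14.1 op 0.601 F [ 0.3 -0.3 -1. ]
side blue Y [-128.00748289  -75.56794185   -0.90329846] 2188
post 1 53 67.26571161757897 62.38607588153999 [40.71895747 87.13510184] [ 0.59715312 -0.14547697  0.05672621]
post -1 55 -70.19632966233698 63.67627194897572 [41.05443008 88.30046393] [ 0.46270789 -0.11680715  0.05611176]
top blue Y [-125.57233084  -57.44448101    0.65064792] 2139
post 1 39 68.73411334838487 64.99584282986476 [43.26715292 87.51786454] [ 0.59911234 -0.14321235  0.05983756]
post -1 34 -68.97827856906298 65.57632884881221 [43.25164769 88.28436087] [ 0.4642803  -0.11518808  0.06132072]
```

View pics/d_side.png

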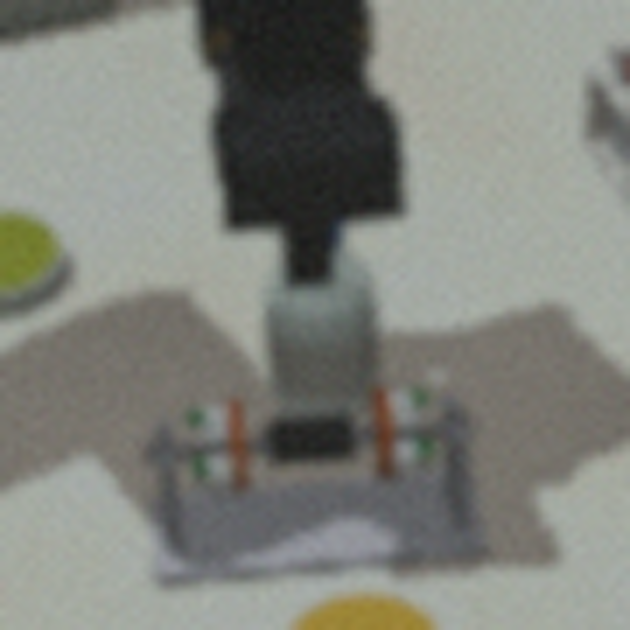

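View pics/d_top.png

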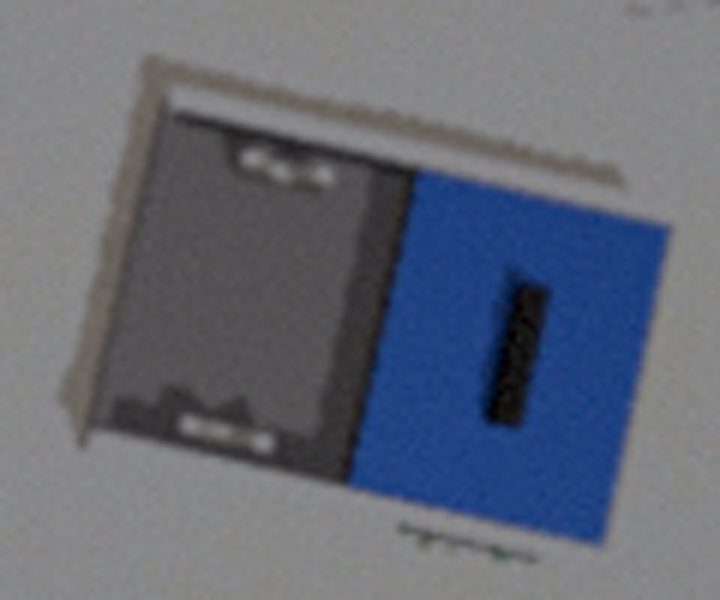

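The top view shows the cover fully open: blue runs from (350,480) to (665,225) in the crop, with the posts visible at (285,165) and (228,432). The side view shows the gripper centred over the hub at (312,437). Descending.

>>> {"method": "jog_arm", "body": {"motion": [0, 12, 0, 0, 0, 0, 0, 35, 0, 0, 0, 0, 0, 60, 0, 0, 0, 0, 0, 85, 0, 0, 0, 0, 0, 105, 0, 0, 0, 0, 0, 118, 0, 0, 0, 0, 0, 125, 0, 0, 0, 0, 0, 127, 0, 0, 0, 0, 0, 127, 0, 0, 0, 0]}}

```text
time_s: 14.9
position: [0.5365, 0.2047, 0.073]
tcp_rot: [[0.97, 0.001, 0.242], [-0.242, 0.0, 0.97], [0.001, -1.0, 0.0]]
force: [0.4, 0.6, -0.3]
opening: 0.6
```

```bash
python3 mv.py apply 0 127 0 0
python3 - <<'E'
from h import *
for n in("side","top"):
    im,d=bot.capture(n)
    crop(im,190,280,110,200,7,f"pics/e_{n}.png") if n=="side" else crop(im,165,265,180,260,8,f"pics/e_{n}.png")
E
```

```text
cmd [  0.5362   0.2043   0.073  -14.007 ]
14.9 [0.5365 0.2047 0.073 ] yaw -14.0 op 0.6 F [ 0.4  0.6 -0.3]
```

View pics/e_side.png

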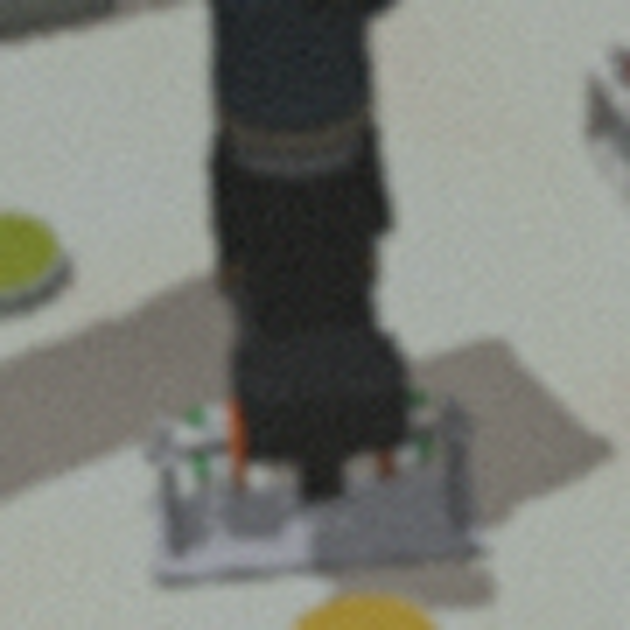

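View pics/e_top.png

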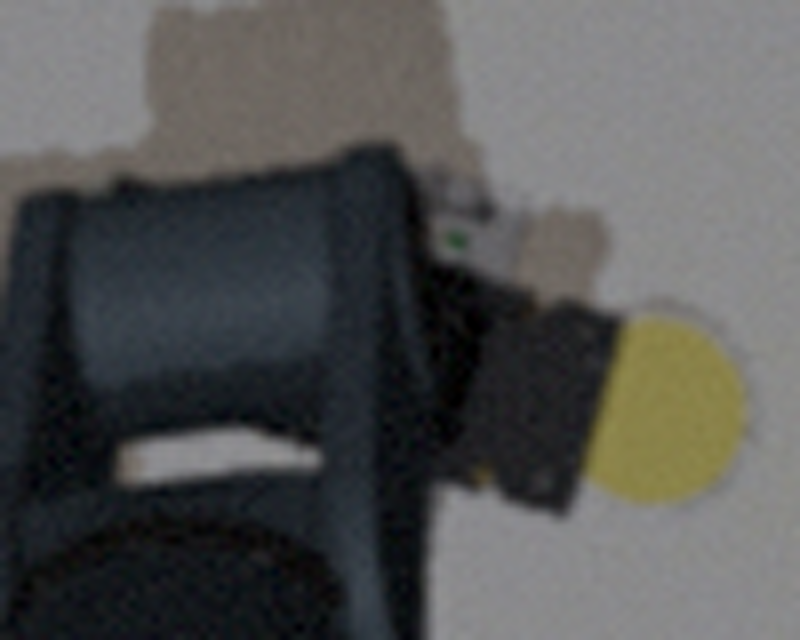

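The side view shows the finger at (320,480) between the discs at (237,440) and (385,460), and nothing has moved. Gripping.

>>> {"method": "jog_arm", "body": {"motion": [0, 0, 0, 0, 0, 0, 0, 0, 0, 0, 0, 0, 0, 0, 0, 0, 0, 0, 0, 0, 0, 0, 0, 0, 0, 0, 0, 0, 0, 0, 0, 0, 0, 0, 0, 0, 0, 0, 0, 0, 0, 0], "gripper": 0}}

```text
time_s: 15.88
position: [0.5362, 0.2047, 0.0726]
tcp_rot: [[0.97, 0.0, 0.242], [-0.242, 0.0, 0.97], [0.0, -1.0, 0.0]]
force: [-0.6, 0.2, -0.6]
opening: 0.243
```

>>> {"method": "jog_arm", "body": {"motion": [0, -3, 0, 0, 0, 0, 0, -9, 0, 0, 0, 0, 0, -17, 0, 0, 0, 0, 0, -30, 0, 0, 0, 0, 0, -48, 0, 0, 0, 0, 0, -68, 0, 0, 0, 0, 0, -88, 0, 0, 0, 0, 0, -105, 0, 0, 0, 0, 0, -113, 0, 0, 0, 0, 0, -117, 0, 0, 0, 0, 0, -117, 0, 0, 0, 0]}}

```text
time_s: 17.25
position: [0.536, 0.2046, 0.1895]
tcp_rot: [[0.97, -0.0, 0.242], [-0.242, -0.0, 0.97], [-0.0, -1.0, -0.0]]
force: [-0.3, 0.4, -1.4]
opening: 0.242
```

```bash
python3 mv.py apply 0 -117 0 0; python3 mv.py plan .5312 -.1302 .17 -11.7;python3 - <<'E'
from h import *
for n in("side","top"):
    im,d=bot.capture(n);np.save(n+"3_im.npy",im);np.save(n+"3.npy",d)
    crop(im,190,280,110,200,7,f"pics/f_{n}.png") if n=="side" else crop(im,165,265,180,260,8,f"pics/f_{n}.png")
E
```

```text
cmd [  0.5362   0.2043   0.19   -14.007 ]
17.25 [0.536  0.2046 0.1895] yaw -14.01 op 0.242 F [-0.3  0.4 -1.4]
shift 76.1 20.0 -325.7 turn y -2.31
```

View pics/f_side.png

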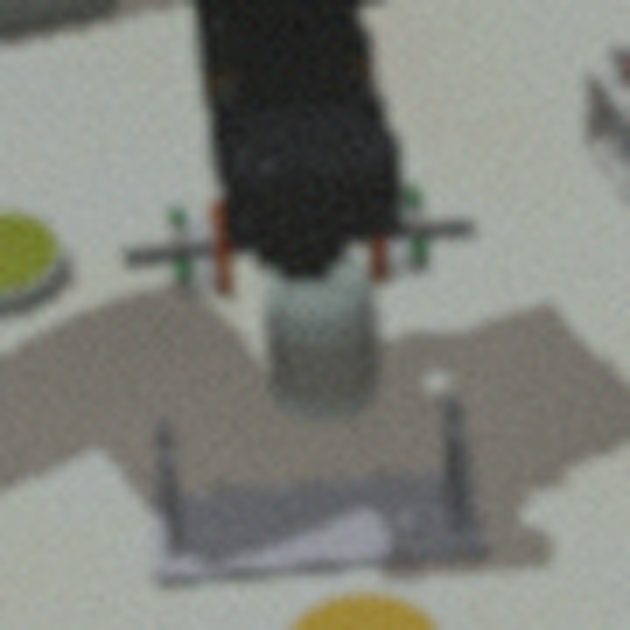

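The rotor is lifted and looks level, with its ends at (125,257) and (472,228). I'll check these against the predicted pose in the gripper.

Run:
```python
from h import *
a=np.radians(-14);e=np.array([np.cos(a),np.sin(a),0]);c=np.array([.536,.2046,.1755])
f=np.array([-np.sin(a),np.cos(a),0])
for n,(u0,v0,s) in(("side",(190,110,7)),("top",(165,180,8))):
    print(n,((project(n,[c-.079*e,c-.035*e,c+.035*e,c+.079*e])+.5-[u0,v0])*s).round(0).tolist())
im=np.load("top3_im.npy");c=im[180:260,165:265]
```

```text
side [[124.0, 256.0], [222.0, 247.0], [378.0, 234.0], [474.0, 226.0]]
top [[264.0, 562.0], [300.0, 439.0], [356.0, 246.0], [392.0, 126.0]]
```

View pics/f_top.png

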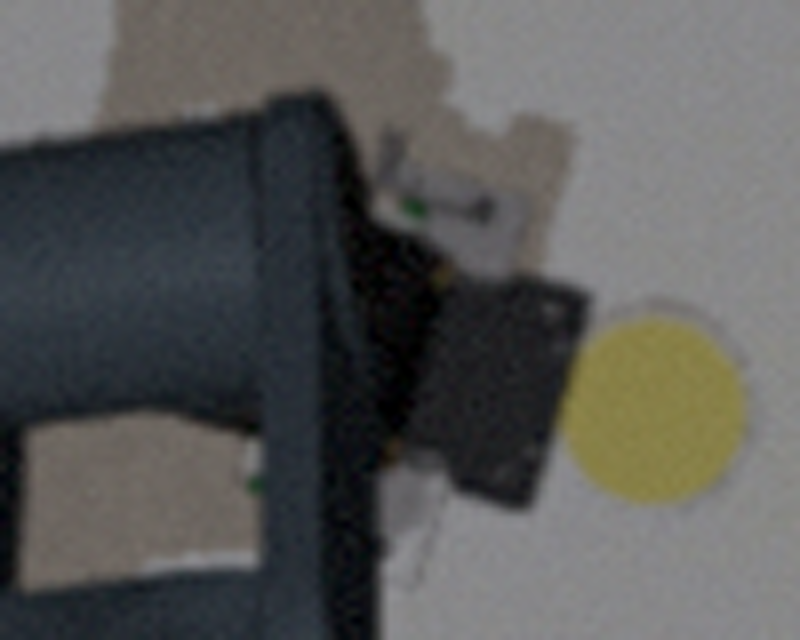

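Predicted and seen axle ends agree within about 0.5 mm. Moving over the slots.

>>> {"method": "jog_arm", "body": {"motion": [2, 0, -8, 0, 0, 0, 6, 1, -27, 0, -0.2, 0, 13, 3, -57, 0, -0.4, 0, 22, 5, -95, 0, -0.7, 0, 31, 8, -133, 0, -0.9, 0, 40, 10, -171, 0, -1.2, 0, 49, 13, -209, 0, -1.4, 0, 58, 15, -247, 0, -1.7, 0, 66, 17, -282, 0, -1.9, 0, 72, 19, -308, 0, -2.1, 0, 75, 20, -321, 0, -2.2, 0, 76, 20, -326, 0, -2.2, 0, 76, 20, -326, 0, -2.2, 0, 76, 20, -326, 0, -2.2, 0]}}

```text
time_s: 19.1
position: [0.5309, -0.1291, 0.1696]
tcp_rot: [[0.979, -0.0, 0.204], [-0.204, 0.0, 0.979], [-0.0, -1.0, 0.0]]
force: [-0.0, -0.9, -1.6]
opening: 0.245
```

```bash
python3 mv.py apply 76 20 -326 -2.2; python3 mv.py plan .531 -.1305 .09 -11.8
```

```text
cmd [  0.531   -0.1304   0.17   -11.807 ]
19.1 [ 0.5309 -0.1291  0.1696] yaw -11.74 op 0.245 F [-0.  -0.9 -1.6]
shift -0.0 80.0 -0.1 turn y -0.01
```

>>> {"method": "jog_arm", "body": {"motion": [0, 8, 0, 0, 0, 0, 0, 22, 0, 0, 0, 0, 0, 40, 0, 0, 0, 0, 0, 58, 0, 0, 0, 0, 0, 72, 0, 0, 0, 0, 0, 82, 0, 0, 0, 0, 0, 85, 0, 0, 0, 0, 0, 85, 0, 0, 0, 0, 0, 85, 0, 0, 0, 0]}}

```text
time_s: 20.23
position: [0.5314, -0.1303, 0.0851]
tcp_rot: [[0.979, 0.001, 0.205], [-0.205, -0.001, 0.979], [0.001, -1.0, -0.0]]
force: [-0.3, 0.1, -0.5]
opening: 0.242
```

```bash
python3 mv.py apply 0 85 0 0
python3 - <<'E'
from h import *
s=bot.read_state();print(s['position'],s['force'])
for n in("side","top"):
    im,d=bot.capture(n);np.save(n+"4_im.npy",im);np.save(n+"4.npy",d)
    a=np.radians(-11.75);ex=np.array([np.cos(a),np.sin(a),0]);c=s['position']-[0,0,.014]
    u0,u1,v0,v1=(225,325,205,285) if n=="side" else (285,385,185,265);f=8
    big=cv2.resize(np.ascontiguousarray(im[v0:v1,u0:u1,::-1]),None,fx=f,fy=f,interpolation=cv2.INTER_CUBIC);big=cv2.convertScaleAbs(big,alpha=1.6)
    for k in(-.069,.069,-.079,.079):
        px=(project(n,c+k*ex)[0]+.5-[u0,v0])*f;cv2.circle(big,tuple(px.astype(int)),3,(0,255,0),1)
        px=(project(n,np.array([.531,-.1305,.064])+k*ex)[0]+.5-[u0,v0])*f;cv2.circle(big,tuple(px.astype(int)),5,(0,0,255),1)
    cv2.imwrite(f"pics/g_{n}.png",big)
E
```

```text
cmd [  0.531   -0.1304   0.085  -11.807 ]
20.225 [ 0.5314 -0.1303  0.0851] yaw -11.81 op 0.242 F [-0.3  0.1 -0.5]
[ 0.53138391 -0.13025315  0.08509728] [-0.33217816  0.0669675  -0.52257648]
```

View pics/g_side.png

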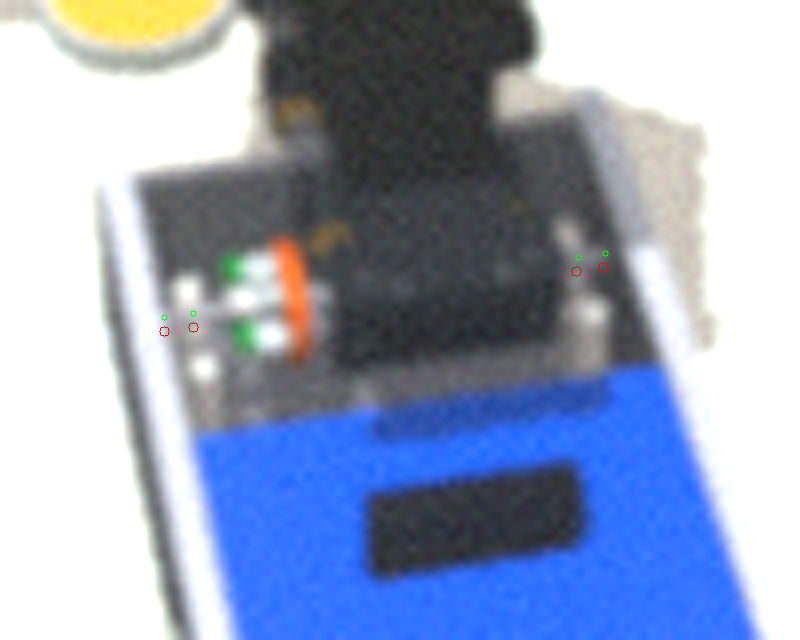

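View pics/g_top.png

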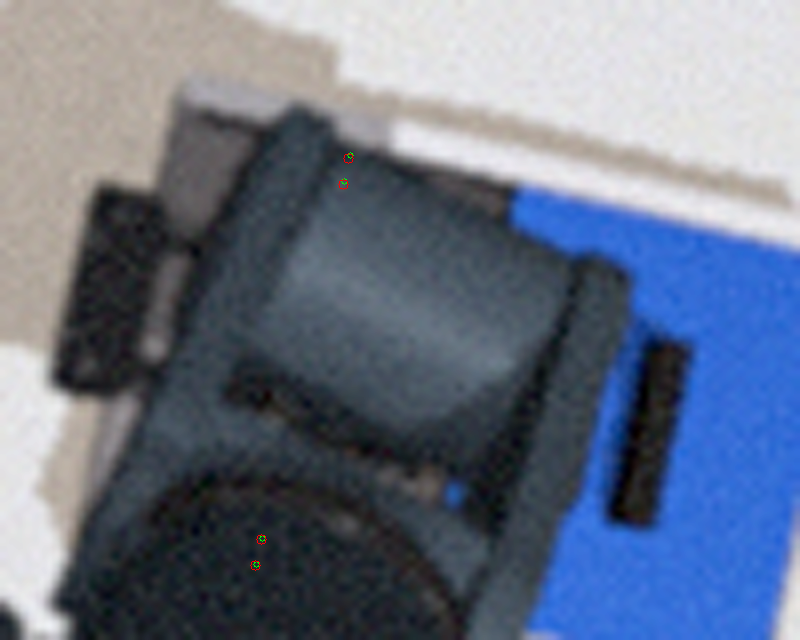

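In the side view, the post tops at (188,288)/(205,365) and (570,232)/(593,313) have midpoints at the predicted slot marks (193,327) and (576,271), so the rotor is aligned. I'll lower it slowly.

>>> {"method": "jog_arm", "body": {"motion": [0, 3, 0, 0, 0, 0, 0, 6, 0, 0, 0, 0, 0, 9, 0, 0, 0, 0, 0, 12, 0, 0, 0, 0, 0, 15, 0, 0, 0, 0, 0, 18, 0, 0, 0, 0, 0, 20, 0, 0, 0, 0, 0, 20, 0, 0, 0, 0]}}

```text
time_s: 21.32
position: [0.5309, -0.13, 0.0644]
tcp_rot: [[0.979, -0.0, 0.205], [-0.205, 0.0, 0.979], [-0.0, -1.0, 0.0]]
force: [-0.3, -0.3, -1.6]
opening: 0.243
```

>>> {"method": "jog_arm", "body": {"motion": [0, 2, 0, 0, 0, 0, 0, 4, 0, 0, 0, 0, 0, 6, 0, 0, 0, 0, 0, 7, 0, 0, 0, 0, 0, 8, 0, 0, 0, 0, 0, 8, 0, 0, 0, 0]}}

```text
time_s: 22.08
position: [0.5309, -0.13, 0.0565]
tcp_rot: [[0.979, -0.0, 0.205], [-0.205, 0.0, 0.979], [-0.0, -1.0, 0.0]]
force: [0.2, 0.6, -0.7]
opening: 0.241
```

>>> {"method": "jog_arm", "body": {"motion": [0, 0.5, 0, 0, 0, 0, 0, 1, 0, 0, 0, 0, 0, 1.5, 0, 0, 0, 0, 0, 1.5, 0, 0, 0, 0]}}

```text
time_s: 22.58
position: [0.531, -0.1301, 0.0555]
tcp_rot: [[0.979, 0.0, 0.205], [-0.205, -0.0, 0.979], [0.0, -1.0, -0.0]]
force: [-1.2, 0.7, 4.4]
opening: 0.244
```

Contact came at TCP z 0.0555, where 0.0556 was predicted, so the rotor is seated. Releasing and rising.

>>> {"method": "jog_arm", "body": {"motion": [0, 0, 0, 0, 0, 0, 0, 0, 0, 0, 0, 0, 0, 0, 0, 0, 0, 0, 0, 0, 0, 0, 0, 0, 0, -5, 0, 0, 0, 0, 0, -15, 0, 0, 0, 0, 0, -30, 0, 0, 0, 0, 0, -55, 0, 0, 0, 0, 0, -85, 0, 0, 0, 0, 0, -115, 0, 0, 0, 0, 0, -135, 0, 0, 0, 0, 0, -140, 0, 0, 0, 0], "gripper": 0.5}}

```text
time_s: 24.08
position: [0.5318, -0.1304, 0.1975]
tcp_rot: [[0.979, 0.004, 0.204], [-0.204, -0.002, 0.979], [0.004, -1.0, -0.001]]
force: [-0.1, -0.2, -0.2]
opening: 0.504
```

```bash
python3 mv.py apply 0 28 0 0;python3 mv.py apply 0 1.5 0 0;python3 mv.py apply 0 -140 0 0; python3 mv.py plan .506 -.2545 .196 -11.5
```

```text
cmd [  0.531   -0.1304   0.057  -11.807 ]
24.075 [ 0.5318 -0.1304  0.1975] yaw -11.8 op 0.504 F [-0.1 -0.2 -0.2]
cmd [  0.531   -0.1304   0.0555 -11.807 ]
24.075 [ 0.5318 -0.1304  0.1975] yaw -11.8 op 0.504 F [-0.1 -0.2 -0.2]
cmd [  0.531   -0.1304   0.1955 -11.807 ]
24.075 [ 0.5318 -0.1304  0.1975] yaw -11.8 op 0.504 F [-0.1 -0.2 -0.2]
shift 0.9 -0.5 -126.6 turn y -0.31
```

>>> {"method": "jog_arm", "body": {"motion": [0, 0, -15, 0, 0, 0, 0, 0, -45, 0, 0, 0, 1, 0, -80, 0, -0.3, 0, 1, 0, -110, 0, -0.3, 0, 1, 0, -123, 0, -0.3, 0, 1, 0, -126.5, 0, -0.3, 0, 1, 0, -126.5, 0, -0.3, 0]}}

```text
time_s: 24.95
position: [0.5058, -0.2535, 0.1947]
tcp_rot: [[0.98, -0.001, 0.199], [-0.199, 0.001, 0.98], [-0.001, -1.0, 0.001]]
force: [0.0, 0.2, 1.1]
opening: 0.502
```

```bash
python3 mv.py apply 1 0 -126.5 -0.3
python3 - <<'E'
from h import *
a=np.radians(-11.75);ex=np.array([np.cos(a),np.sin(a),0]);c=np.array([.531,-.1302,.042])
for n in("side","top"):
    im,d=bot.capture(n);W=cloud(n,d)
    u0,u1,v0,v1=(225,325,205,285) if n=="side" else (285,385,185,265);f=8
    big=cv2.resize(np.ascontiguousarray(im[v0:v1,u0:u1,::-1]),None,fx=f,fy=f,interpolation=cv2.INTER_CUBIC);big=cv2.convertScaleAbs(big,alpha=1.7)
    for k in(-.079,-.069,0,.069,.079):
        px=(project(n,c+k*ex)[0]+.5-[u0,v0])*f;cv2.circle(big,tuple(px.astype(int)),4,(0,255,0),1)
    cv2.imwrite(f"pics/h_{n}.png",big)
    q=(W-c)[...,:2];X=q@ex[:2]*1000;ey=np.array([-ex[1],ex[0]]);Y=q@ey*1000
    for s in(1,-1):
        m=(abs(X*s-46)<9)&(abs(Y)<28)&(W[...,2]>.03)&(W[...,2]<.09);print(n,s,m.sum(),np.percentile(W[m][:,2],[50,95,100]) if m.sum() else '', Y[m].mean())
E
```

```text
cmd [  0.5061  -0.2545   0.1955 -11.507 ]
24.95 [ 0.5058 -0.2535  0.1947] yaw -11.5 op 0.502 F [0.  0.2 1.1]
side 1 0  nan
side -1 84 [0.05395876 0.06156193 0.06331108] -7.727290324394473
top 1 68 [0.05629347 0.0632444  0.06477587] -0.03686451549100981
top -1 76 [0.05723934 0.0650961  0.06825564] 0.6723400447864751<stdin>:12: RuntimeWarning: Mean of empty slice.
  ret = ret.dtype.type(ret / rcount)
```

View pics/h_side.png

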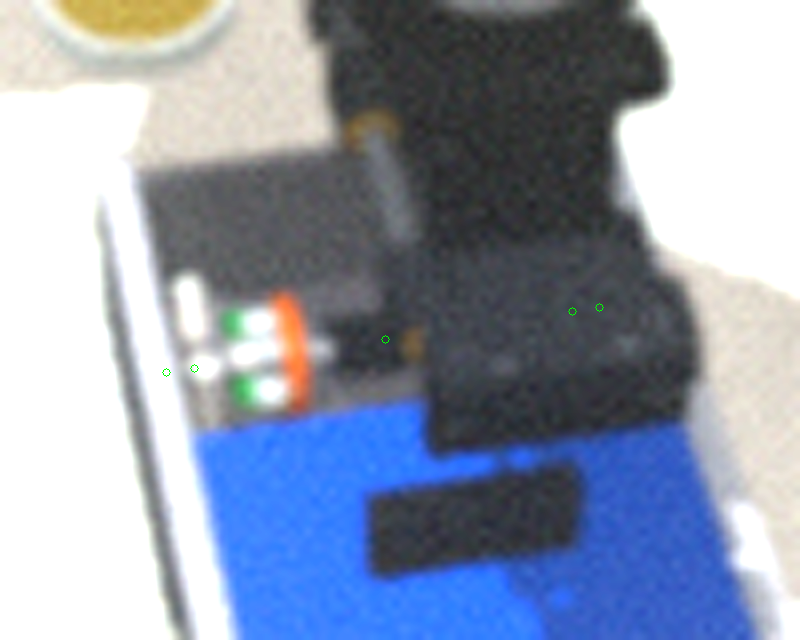

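View pics/h_top.png

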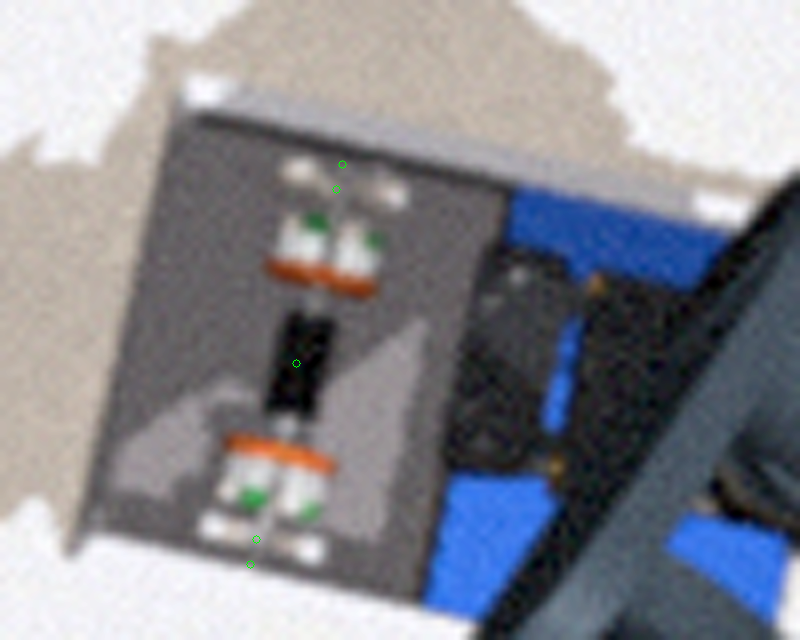

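Both discs top out at about 64 mm, as they should when seated, and the hub at (298,362) is centred between the posts. Closing the cover.

>>> {"method": "jog_arm", "body": {"motion": [0, 12, 0, 0, 0, 0, 0, 35, 0, 0, 0, 0, 0, 58, 0, 0, 0, 0, 0, 75, 0, 0, 0, 0, 0, 82, 0, 0, 0, 0, 0, 83.5, 0, 0, 0, 0, 0, 83.5, 0, 0, 0, 0]}}

```text
time_s: 25.92
position: [0.5065, -0.2544, 0.112]
tcp_rot: [[0.98, 0.001, 0.199], [-0.199, -0.001, 0.98], [0.001, -1.0, -0.001]]
force: [-0.3, 0.5, 0.9]
opening: 0.506
```

>>> {"method": "jog_arm", "body": {"motion": [0, 0, 0, 0, 0, 0, 0, 0, 0, 0, 0, 0, 0, 0, 0, 0, 0, 0, 0, 0, 0, 0, 0, 0, 0, 0, 0, 0, 0, 0, 0, 0, 0, 0, 0, 0], "gripper": 0}}

```text
time_s: 26.68
position: [0.5061, -0.2542, 0.1117]
tcp_rot: [[0.98, 0.0, 0.2], [-0.2, -0.0, 0.98], [0.0, -1.0, -0.0]]
force: [-0.1, 0.3, 2.0]
opening: 0.16
```

>>> {"method": "jog_arm", "body": {"motion": [0, 0, 4, 0, 0, 0, 0, 0, 12, 0, 0, 0, 0, 0, 24, 0, 0, 0, 0, 0, 36, 0, 0, 0, 0, 0, 48, 0, 0, 0, 0, 0, 60, 0, 0, 0, 0, 0, 72, 0, 0, 0, 0, 0, 84, 0, 0, 0, 0, 0, 96, 0, 0, 0, 0, 0, 108, 0, 0, 0, 0, 0, 117, 0, 0, 0, 0, 0, 122, 0, 0, 0, 0, 0, 125, 0, 0, 0, 0, 0, 125, 0, 0, 0]}}

```text
time_s: 28.42
position: [0.5314, -0.1312, 0.1117]
tcp_rot: [[0.98, 0.001, 0.2], [-0.2, 0.001, 0.98], [0.001, -1.0, 0.001]]
force: [2.3, 0.0, 4.9]
opening: 0.155
```

>>> {"method": "jog_arm", "body": {"motion": [0, 0, 2, 0, 0, 0, 0, 0, 4, 0, 0, 0, 0, 0, 6, 0, 0, 0, 0, 0, 8, 0, 0, 0, 0, 0, 9, 0, 0, 0, 0, 0, 9, 0, 0, 0]}}

```text
time_s: 29.18
position: [0.5323, -0.1268, 0.1117]
tcp_rot: [[0.98, -0.001, 0.198], [-0.198, -0.006, 0.98], [0.0, -1.0, -0.006]]
force: [-4.3, -15.2, 4.2]
opening: 0.156
```

The cover travelled 130 mm and met the stop. Easing the load, still slightly past the stop, then releasing.

>>> {"method": "jog_arm", "body": {"motion": [0, 0, -1.5, 0, 0, 0, 0, 0, -3, 0, 0, 0, 0, 0, -3, 0, 0, 0]}}

```text
time_s: 29.55
position: [0.5323, -0.127, 0.1117]
tcp_rot: [[0.98, 0.0, 0.2], [-0.2, -0.002, 0.98], [0.001, -1.0, -0.002]]
force: [-0.4, -4.5, 5.3]
opening: 0.157
```

>>> {"method": "jog_arm", "body": {"motion": [0, 0, 0, 0, 0, 0, 0, 0, 0, 0, 0, 0, 0, 0, 0, 0, 0, 0, 0, 0, 0, 0, 0, 0, 0, -5, 0, 0, 0, 0, 0, -20, 0, 0, 0, 0, 0, -45, 0, 0, 0, 0, 0, -75, 0, 0, 0, 0, 0, -105, 0, 0, 0, 0, 0, -125, 0, 0, 0, 0, 0, -130, 0, 0, 0, 0], "gripper": 0.6}}

```text
time_s: 30.92
position: [0.5331, -0.1261, 0.2441]
tcp_rot: [[0.98, 0.004, 0.199], [-0.199, -0.002, 0.98], [0.004, -1.0, -0.001]]
force: [-0.3, -0.4, 0.2]
opening: 0.601
```

>>> {"method": "jog_arm", "body": {"motion": [0, 0, -20, 0, 0, 0, 0, 0, -60, 0, 0, 0, 0, 0, -100, 0, 0, 0, 0, 0, -140, 0, 0, 0, 0, 0, -180, 0, 0, 0, 0, 0, -200, 0, 0, 0, 0, 0, -200, 0, 0, 0, 0, 0, -200, 0, 0, 0]}}

```text
time_s: 31.92
position: [0.4921, -0.3204, 0.2411]
tcp_rot: [[0.98, -0.001, 0.199], [-0.199, 0.002, 0.98], [-0.001, -1.0, 0.002]]
force: [-0.0, 0.2, 1.3]
opening: 0.601
```

Run:
```python
from h import *
for n in("side","top"):
    im,d=bot.capture(n);W=cloud(n,d);z=W[...,2]
    cv2.imwrite(f"pics/z_{n}.png",im[:,:,::-1])
    hsv=cv2.cvtColor(im,cv2.COLOR_RGB2HSV)
    a=np.radians(-11.6);ex=np.array([np.cos(a),np.sin(a)]);ey=np.array([-np.sin(a),np.cos(a)])
    q=W[...,:2]-np.array([.5188,-.1932]);X=q@ex*1000;Y=q@ey*1000
    b=(hsv[...,0]>105)&(hsv[...,0]<125)&(hsv[...,1]>150)&(abs(X)<90)&(abs(Y)<150)&(z>.06)&(z<.1)
    print(n,"blue Y",np.percentile(Y[b],[1,50,99]),b.sum())
    m=(z>.1)&(z<.13)&(abs(X)<60)&(abs(Y-67)<40);print("bar",X[m].mean(),Y[m].mean(),m.sum())
s=bot.read_state();print(s['time_s'],s['position'],s['force'])
```

```text
side blue Y [  1.89824545  49.20186189 125.44299301] 924
bar -13.992451808499471 63.509084549677276 105
top blue Y [  2.94987029  65.9192512  128.32291968] 2149
bar -0.23766341389497525 67.51480028368019 123
32.025 [ 0.49243493 -0.32012757  0.2414187 ] [ 0.34232584 -0.06045535  0.13494835]
```

View pics/z_top.png

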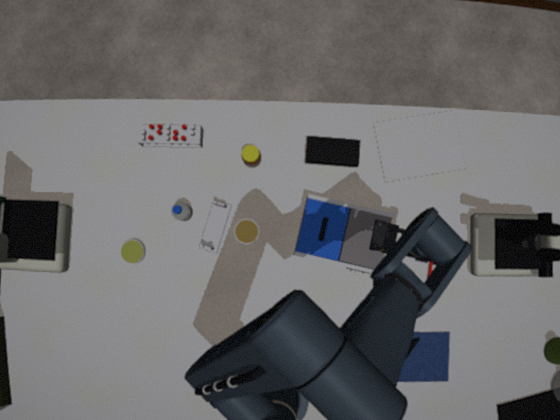

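View pics/z_side.png

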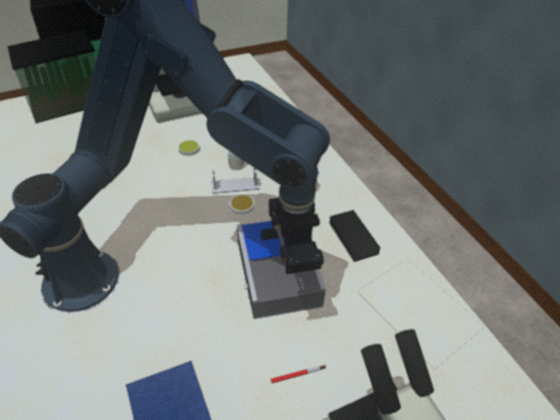

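The top view shows the cover shut at (322,228). The stand at (215,223) is empty, and the bottle (181,210), dishes (247,231) and (133,250), jar, slidebox and brush are where they began. The arm is clear at z 0.24, so I'm handing in.

```bash
python3 -c "
from rig import bot
print(bot.hand_in())"
```

```text
the job is handed in; nothing more can be done
None
```

The rotor is seated in the mixer with the cover shut over it, and I handed the job in at about 32 s of the 61 s allowed. The hand-in gives no verdict.

- **Cover opened:** I slid it to its stop. On the first release I backed off twice by mistake, which may have pulled it a little. I pressed it back to the stop before going on.
- **Rotor:** I lifted it by the hub and lowered it slowly. It touched at TCP height 55.5 mm, where 55.6 mm was predicted. After release, both discs topped out at about 64 mm, the height expected when seated.
- **Cover shut:** It travelled 130 mm and met the stop with about 15 N before I eased off and let go.

**Last checks:**
- The top camera puts the bar at y 67.5 mm, the shut position expected from the two stops. The side camera read 63.5 mm, but the gripper partly hid the bar there.
- The bystanders are where they started. The brush is partly hidden by the arm in the top view but clear in the side view.
- The gripper was open and clear of everything, about 0.24 m up.
- The rotor cannot be seen under the shut cover, so its seating was last checked just before closing.

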